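# Find the hidden batten under a slatted drying board and stand the heavy bottle on it

## Robot

A 6-joint arm with a two-finger parallel gripper is mounted at the origin on a cart in front of the work surface, level with it; the furniture and walls round the work are solid. World frame = base frame: x ahead of the robot, y to its left, z up, the work surface at z = 0. Lengths are in m, angles in rad, forces in N, time in s.
With the tool pointing down it reaches from about 0.25 to 0.725 m from the base axis. Payload 4 kg.
Tool frame: the origin (TCP) lies where the fingers leave the gripper's body, on its centre line; the fingertips stand 73 mm ahead of it and the grasp point (between the pads) lies 54 mm ahead of it (bot.tip_reach is the z of the fingertips in the tool frame, in m); z points along the fingers, x is the direction in which the jaws open and shut, and the axes are right-handed (so a half turn about z gives the same grasp; the last joint's range is limited). The gripper opens to 85 mm and grips with 20 to 120 N. Pads are 22 mm wide; open, the fingers measure 114 mm over their backs; the gripper's body (76 mm by 85 mm) begins 54 mm behind the grasp point. The pads swing forward as they close: fully open they stand 13 mm farther back than shut.
Start: joints at [-1.228, 0.241, 0.005, 1.335, 0, 1.571], TCP at [0.168, -0.471, 0.304] pointing down, gripper open.
Joint ranges: [-2.72, 2.72], [-1.05, 1.87], [-1.09, 1.28], [-1.99, 2.15], [-1.42, 1.44], [-3.14, 3.14]. Speed limits (rad/s): [2.79, 2.79, 3.14, 3.14, 3.14, 3.14].

## Interface

Orientations are given as a unit quaternion [x, y, z, w].
In Python, from workcell import bot, vision, job_done gives the robot as it stands.
- The arm moves only by the tool drive_tool, never from a script. Its argument "steps" is one flat list of numbers, 7 for each row, row after row: the shift along the tool's x, y, z in m, then the turn, a rotation vector about the tool's x, y, z in degrees, then the closure, from -1 (fully open) to 1 (shut). A call has 1 to 8 rows; each row shifts and turns the commanded pose from where the row before left it, along the tool's axes as they then stand; what a row does not reach is not made up. A row lasts 1/12 s, in which the tool goes at most 41.7 mm and 7.16 degrees, less where a joint would pass 70% of its speed; a pose out of reach is approached as far as the arm can. A call is refused whole if a number of a shift passes 0.0417 or a number of a turn 7.16, either way. A call with a gripper value outside its range is refused whole. The fingers move at their own pace and stop on an object; the grip force is fixed at half the most. Time passes only in rows, so rows that do not move let the fingers close. It gives the time, the measured TCP pose, the force and the opening at its end, in the units of the state.
- bot.get_obs(): the state, without advancing time (a new reading comes with each control period).
- vision.camera(name): name is "scene" or "top" or "wrist"; returns (picture, depth): 420x560x3 uint8, red, green, blue; 420x560 float32, m along the optical axis (not along the pixel's ray), 0 where there is no reading.
- vision.camera_model(name): a dict with "mtx" (3x3 intrinsics, pixels), "rvec" (rotation vector, rad) and "tvec" (3), from world to camera coordinates, as OpenCV has them. Camera axes: x right, y down, z forward; pixel columns grow to the right and rows downward; lengths in m; the calibration is good to about 2 mm. A picture is of the moment at which its call begins: read the wrist's pose just before it. camera_model takes no time and is no camera call; for the wrist camera it gives the pose at the moment of the call.
- job_done(): hands the job in, once; it reports no verdict.
The state is a dict: "clock": time; "joint_pos": joint angles; "joint_vel": joint speeds; "tau": joint torques, N m; "eef_pos": TCP position; "tool_rot": TCP orientation; "ft_force": force on the tool from outside, world axes, zero at the start; "ft_torque": the same for the moment, N m; "grip_width": finger opening in m.
Only numpy, scipy, OpenCV 4.12 (cv2) and the standard library are available. Lean on these libraries where they do the work, as an engineer would, in place of code of your own. Each camera call takes 0.05 s, during which the arm holds its last target.

## Task

The thin springy laths of the drying board sag under weight, except over the one stiff batten hidden beneath them. Press lightly along the laths with the closed fingertips, starting at one end, until you feel the batten; then stand the heavy screw-cap bottle upright and centred over the batten, so that the batten carries it and it does not lean, and let go. Never press hard on the board, and leave the clay skull and the speckled water pot where they are.

Things in the scene. Friction and masses are not known exactly. Their poses are not given: they have to be found in the camera images.
- board: Slatted drying board, fixed to the counter: wooden frame 198 mm (x) by 328 mm (y), 45 mm high, rails 13 mm wide; inside it four pale laths, each 40 x 300 mm, lie along the board's y axis, flush with the frame, centre lines at x = -63, -21, 21, 63 mm. Origin: centre of its underside; z up; lath faces at z = 45 mm.
- lath_mid (a point): Centre of the lath faces (board's x = y = 0, 45 mm up), axes as the board's. Away from the batten a pressed lath gives softly, 0.15 N per mm, to a hard stop at 9 mm. A fingertip 4 to 5 mm below the faces feels about 1 N off the batten, 5 to 8 N on it, and can slide along y at that depth. Over about 12 N on laths or batten is too hard.
- batten (a joint): The one hidden batten, unseen: it runs along the board's x under all four laths, its centre line anywhere from y = -100 to +100 mm. Flat crown 12 mm wide, shoulders of 16 mm radius, 1.5 mm below the lath faces; pressed past that it resists with 2 N per mm. Value: m it is pushed down, 0 unloaded, 0.001 at about 2.5 N, at most 0.009; it does not tell the place.
- bottle_mid (a point): Middle of the loose heavy screw-cap bottle (pale body 61 mm across, 133 mm high, blue wrap; white cap 40 mm across; 156 mm in all, 0.55 kg); on its axis, 78 mm above its foot, z along the axis. Within about 10 mm of the batten's centre line it stands level on the laths, its foot about 3 mm below the unloaded faces; farther off it leans or sinks.
- pot_mid (a point): Speckled pale water pot, 68 mm in diameter, 63 mm tall, loose, a bystander; the point lies on its axis, 31 mm above its foot.
- skull_mid (a point): Small clay skull, 83 x 56 x 59 mm, loose, fragile, a bystander behind the board; the point lies at its centre, 30 mm above its foot.

How it is judged:
By the outcome, as a careful person would: the job done as asked, in the order asked, and still so for the second after the job is handed in, with the robot touching nothing.
It also fails if it takes over 72 s, if anything falls off the work surface, if the arm or the gripper's body presses on something with over 40 N, if the wrist force passes 120 N, or if a joint passes its speed limit or range.

## Working session

There is one attempt and no reset: what is moved stays moved. The work goes in short steps, Python scripts to look and compute and a tool call to move; the robot and the scene stay as the last step left them, time stands still between calls to the robot, and variables do not carry over. Pictures are saved under pics/ and viewed, and the job is handed in when it is done.

Besides the shell and the picture viewer there is one more tool, called after "Request:" as name(argument=value, ...), one argument or row to a line, values as JSON. drive_tool: Moves the arm, as the interface text tells. Its arguments: {"type":"object","properties":{"steps":{"type":"array"}},"required":["steps"]}

```bash
ls; mkdir -p pics; python3 - <<'E'
from workcell import bot, vision
import cv2
print(bot.get_obs())
for n in ["scene","top","wrist"]:
    m=vision.camera_model(n); print(n,m)
    p,d=vision.camera(n); cv2.imwrite(f"pics/{n}0.png",p[:,:,::-1]); 
    import numpy as np; np.save(f"pics/{n}0.npy",d)
E
```

```text
pics
{'clock': 0.0, 'joint_pos': array([-1.22799827e+00,  2.41407992e-01,  3.73705699e-03,  1.33521681e+00,
       -8.05511189e-06,  1.57077828e+00]), 'joint_vel': array([-4.60256981e-05, -5.74793432e-04, -1.09613806e-04,  1.08552630e-05,
       -1.01477857e-03, -1.03719513e-03]), 'tau': array([-1.79623541e-03, -3.72317898e+01,  2.52409297e+01,  1.71351002e-02,
       -1.47841424e-04, -2.95154386e-06]), 'eef_pos': array([ 0.16789838, -0.47045646,  0.3030202 ]), 'tool_rot': array([ 8.17355250e-01, -5.76133059e-01, -8.57025863e-04, -5.99191425e-04]), 'ft_force': array([ 0.34085781, -0.13223364,  0.60910983]), 'ft_torque': array([-0.02050804, -0.00722918, -0.01424368]), 'grip_width': 0.08492043568467023}
scene {'mtx': array([[390.54347917,   0.        , 284.71884157],
       [  0.        , 390.54347917, 213.49666159],
       [  0.        ,   0.        ,   1.        ]]), 'rvec': array([ 0.99248108, -2.36105768,  1.15495074]), 'tvec': array([0.39615041, 0.31012645, 0.78143516])}
top {'mtx': array([[382.00417152,   0.        , 285.28413133],
       [  0.        , 382.00417152, 205.82569828],
       [  0.        ,   0.        ,   1.        ]]), 'rvec': array([ 2.15373968, -2.17787474,  0.11734945]), 'tvec': array([0.00336467, 0.53688433, 1.18426924])}
wrist {'mtx': array([[319.80950794,   0.        , 282.41601033],
       [  0.        , 319.80950794, 206.3496021 ],
       [  0.        ,   0.        ,   1.        ]]), 'rvec': array([-2.33487415,  1.6445635 ,  0.27924409]), 'tvec': array([-0.49869547, -0.04274351,  0.37988891])}
```

View pics/scene0.png

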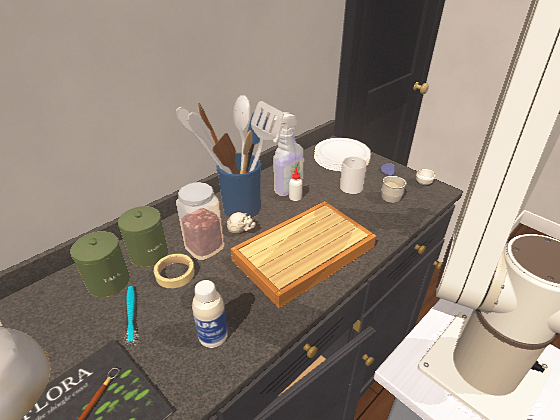

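View pics/top0.png

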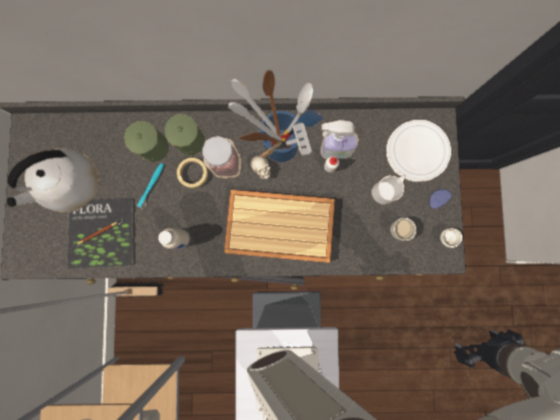

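View pics/wrist0.png

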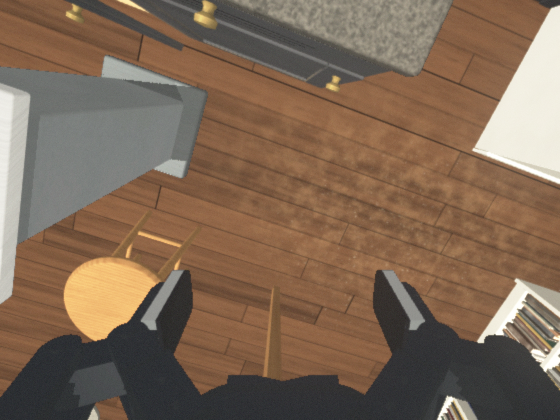

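The scene view shows the board in the middle, with the bottle left of it at (210,313) and the skull behind it at (240,222). In the top view the board's corners are about (229,191), (334,194), (333,262) and (226,255). The bottle's cap is at about (168,238).

```bash
cat > h.py <<'E'
import numpy as np, cv2
from workcell import bot, vision
def ray(m,px):
    R,_=cv2.Rodrigues(m["rvec"]); px=np.atleast_2d(np.asarray(px,float))
    u=cv2.undistortPoints(px[:,None],m["mtx"],None)[:,0]
    d=np.c_[u,np.ones(len(u))]@R
    return -R.T@m["tvec"], d
def onplane(m,px,z):
    o,d=ray(m,px); return o+d*((z-o[2])/d[:,2])[:,None]
def backproj(m,dep,mask):
    v,u=np.nonzero(mask&(dep>0)); o,d=ray(m,np.c_[u,v]); return o+d*dep[v,u][:,None]
def tri(m1,p1,m2,p2):
    P=[np.asarray(m["mtx"])@np.c_[cv2.Rodrigues(m["rvec"])[0],m["tvec"]] for m in(m1,m2)]
    X=cv2.triangulatePoints(P[0],P[1],np.float64(p1).reshape(2,1),np.float64(p2).reshape(2,1)); return (X[:3]/X[3]).ravel()
E
python3 - <<'E'
from h import *
for n in ["top","scene"]:
    im=cv2.imread(f"pics/{n}0.png"); m=vision.camera_model(n); d=np.load(f"pics/{n}0.npy")
    hsv=cv2.cvtColor(im,cv2.COLOR_BGR2HSV)
    roi=np.zeros(im.shape[:2],np.uint8)
    if n=="top": roi[185:267,220:340]=255
    else: roi[200:305,228:380]=255
    mk=cv2.inRange(hsv,(5,90,90),(30,255,255))&roi
    c=max(cv2.findContours(mk,0,2)[0],key=cv2.contourArea)
    X=backproj(m,d,(mk>0))
    X=X[abs(X[:,2]-.045)<.008]
    r=cv2.minAreaRect(X[:,:2].astype(np.float32))
    print(n,"n",len(X),"z",np.median(X[:,2]),"rect",r)
    # skull, bottle, pot via depth
    for nm,(u0,v0,u1,v1) in dict(bottle=(150,222,195,255),skull=(247,152,274,180),pot=(388,215,420,243)).items() if n=="top" else dict(bottle=(188,278,232,350),skull=(224,208,256,237),pot=(378,175,408,205)).items():
        k=np.zeros(im.shape[:2],bool);k[v0:v1,u0:u1]=1
        Y=backproj(m,d,k);Y=Y[Y[:,2]>.012]
        print(nm,Y.min(0).round(3),Y.max(0).round(3),"top20",np.median(Y[Y[:,2]>Y[:,2].max()-.015],0).round(3))
for n,(a,b,c,e) in dict(top=(215,150,345,270),).items():
    im=cv2.imread(f"pics/{n}0.png")[140:270,140:345]; cv2.imwrite("pics/topz.png",cv2.resize(im,None,fx=3.9,fy=3.9))
im=cv2.imread("pics/scene0.png")[200:355,180:400]; cv2.imwrite("pics/scz.png",cv2.resize(im,None,fx=3.6,fy=3.6))
E
```

```text
top n 6219 z 0.0455060509492613 rect ((0.4751753807067871, 0.015769898891448975), (0.32835596799850464, 0.19804055988788605), 84.2663803100586)
bottle [0.41  0.306 0.012] [0.468 0.358 0.161] top20 [0.439 0.336 0.156]
skull [0.627 0.03  0.016] [0.705 0.106 0.307] top20 [0.638 0.049 0.302]
pot [ 0.427 -0.401  0.013] [ 0.492 -0.334  0.068] top20 [ 0.458 -0.378  0.061]
scene n 6896 z 0.045902529968623484 rect ((0.4729156494140625, 0.019078567624092102), (0.3306960165500641, 0.20090772211551666), 83.9719009399414)
bottle [0.405 0.29  0.012] [0.605 0.372 0.159] top20 [0.433 0.343 0.156]
skull [0.578 0.003 0.012] [0.752 0.111 0.061] top20 [0.662 0.083 0.052]
pot [ 0.423 -0.4    0.012] [ 0.491 -0.33   0.066] top20 [ 0.458 -0.367  0.058]
```

View pics/topz.png

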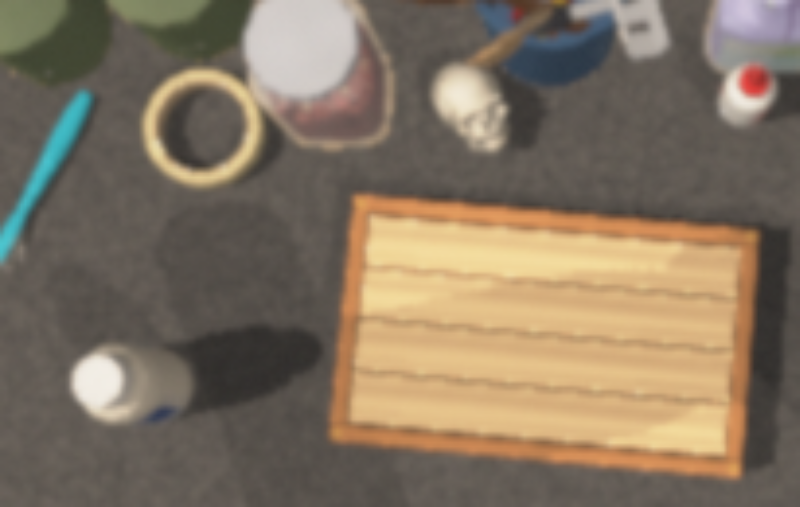

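View pics/scz.png

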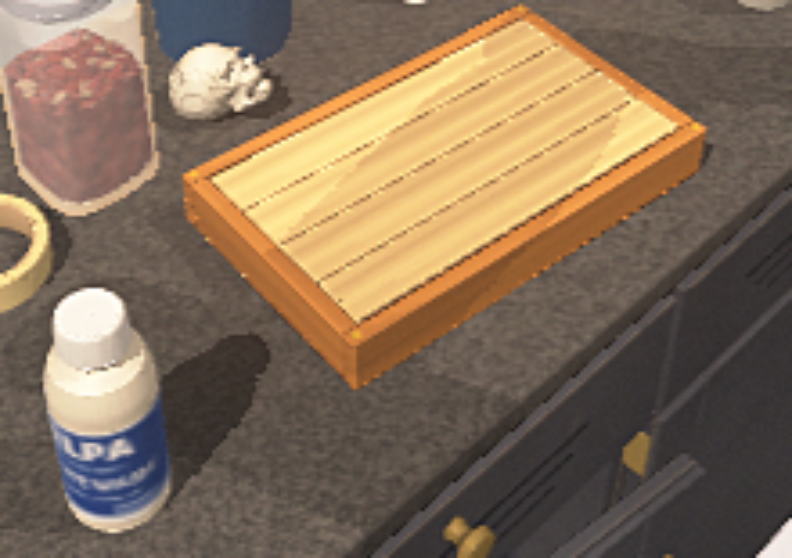

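```bash
cat >> h.py <<'E'
from scipy.spatial.transform import Rotation as Ro
def plan(target,yaw,n,closure,pos=None,quat=None,final=True):
    "tool-down target TCP position, world yaw of tool x (deg); n rows; prints rows"
    o=bot.get_obs(); p=np.array(o["eef_pos"] if pos is None else pos); R=Ro.from_quat(o["tool_rot"] if quat is None else quat)
    y=np.radians(yaw); T=Ro.from_matrix(np.array([[np.cos(y),np.sin(y),0],[np.sin(y),-np.cos(y),0],[0,0,-1]]))
    rv=(R.inv()*T).as_rotvec(); st=np.round(np.degrees(rv)/n,1)
    d=(np.asarray(target)-p)/n
    for i in range(n):
        s=R.inv().apply(d); print([*np.round(s,4).tolist(),*st.tolist(),closure]); R=R*Ro.from_rotvec(np.radians(st))
E
python3 -c "
from h import *
plan([0.440,-0.110,0.160],-5.9,16,1)"
```

```text
[-0.0155, -0.0236, 0.009, -0.0, 0.0, -4.0, 1]
[-0.0138, -0.0246, 0.009, -0.0, 0.0, -4.0, 1]
[-0.0121, -0.0255, 0.009, -0.0, 0.0, -4.0, 1]
[-0.0103, -0.0263, 0.009, -0.0, 0.0, -4.0, 1]
[-0.0084, -0.0269, 0.009, -0.0, 0.0, -4.0, 1]
[-0.0065, -0.0275, 0.009, -0.0, 0.0, -4.0, 1]
[-0.0046, -0.0279, 0.009, -0.0, 0.0, -4.0, 1]
[-0.0026, -0.0281, 0.009, -0.0, 0.0, -4.0, 1]
[-0.0006, -0.0282, 0.009, -0.0, 0.0, -4.0, 1]
[0.0013, -0.0282, 0.009, -0.0, 0.0, -4.0, 1]
[0.0033, -0.028, 0.009, -0.0, 0.0, -4.0, 1]
[0.0052, -0.0277, 0.009, -0.0, 0.0, -4.0, 1]
[0.0072, -0.0273, 0.009, -0.0, 0.0, -4.0, 1]
[0.009, -0.0267, 0.009, -0.0, 0.0, -4.0, 1]
[0.0109, -0.026, 0.009, -0.0, 0.0, -4.0, 1]
[0.0127, -0.0252, 0.009, -0.0, 0.0, -4.0, 1]
```

Request:
drive_tool(
  steps=[-0.0155,-0.0235,0,0,0,-4,1,-0.014,-0.0245,0,0,0,-4,1,-0.012,-0.0255,0,0,0,-4,1,-0.0105,-0.0265,0,0,0,-4,1,-0.0085,-0.027,0,0,0,-4,1,-0.0065,-0.0275,0,0,0,-4,1,-0.0045,-0.028,0,0,0,-4,1,-0.0025,-0.028,0,0,0,-4,1],
)

```text
clock: 0.82
eef_pos: [0.3045, -0.289, 0.3037]
tool_rot: [0.945, -0.327, -0.0, -0.0]
ft_force: [0.9, 0.5, -0.5]
grip_width: -0.0003
```

Request:
drive_tool(
  steps=[-0.0005,-0.028,0.01,0,0,-4,1,0.0015,-0.028,0.01,0,0,-4,1,0.0035,-0.028,0.01,0,0,-4,1,0.005,-0.0275,0.01,0,0,-4,1,0.007,-0.0275,0.01,0,0,-4,1,0.009,-0.0265,0.01,0,0,-4,1,0.011,-0.026,0.01,0,0,-4,1,0.0125,-0.025,0.01,0,0,-4,1],
)

```text
clock: 1.48
eef_pos: [0.4402, -0.1097, 0.2232]
tool_rot: [0.999, -0.054, -0.0, -0.0]
ft_force: [0.7, 0.3, -1.0]
grip_width: 0.0001
```

Request:
drive_tool(
  steps=[0,0,0,0,0,0,1,0,0,0,0,0,0,1,0,0,0,0,0,0,1,0,0,0,0,0,0,1],
)

```text
clock: 1.82
eef_pos: [0.4393, -0.1117, 0.2242]
tool_rot: [0.998, -0.056, 0.0, 0.0]
ft_force: [-0.3, 0.3, 0.1]
grip_width: 0.0002
```

```bash
python3 - <<'E'
from h import *
plan([0.440,-0.110,0.150],-5.9,4,1)
print(Ro.from_quat(bot.get_obs()["tool_rot"]).as_matrix().round(3))
p,d=vision.camera("wrist"); cv2.imwrite("pics/w1.png",p[:,:,::-1])
E
```

```text
[0.0001, -0.0005, 0.0185, 0.0, -0.0, -0.1, 1]
[0.0001, -0.0004, 0.0185, 0.0, -0.0, -0.1, 1]
[0.0001, -0.0004, 0.0185, 0.0, -0.0, -0.1, 1]
[0.0001, -0.0004, 0.0185, 0.0, -0.0, -0.1, 1]
[[ 0.994 -0.112  0.   ]
 [-0.112 -0.994 -0.   ]
 [ 0.     0.    -1.   ]]
```

View pics/w1.png

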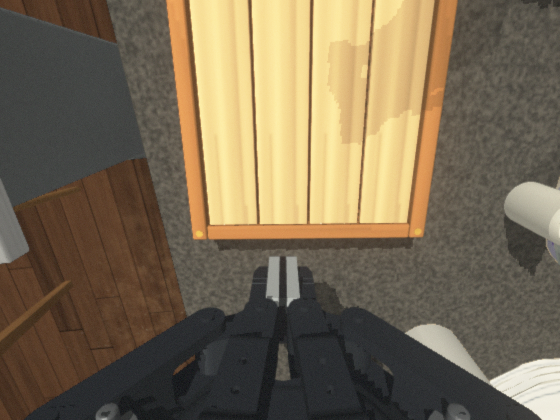

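The wrist view shows the near end of the board with outer corners at about (195,240) and (425,237). The closed tips are at (283,280), and the laths run upward in the picture. I'll use this view to refine the board pose.

```bash
python3 - <<'E'
from h import *
m=vision.camera_model("wrist")
im=cv2.imread("pics/w1.png"); hsv=cv2.cvtColor(im,cv2.COLOR_BGR2HSV)
mk=cv2.inRange(hsv,(5,80,90),(35,255,255)); mk[300:]=0; mk[:,:160]=0
mk=cv2.morphologyEx(mk,cv2.MORPH_OPEN,np.ones((5,5)))
c=max(cv2.findContours(mk,0,1)[0],key=cv2.contourArea)[:,0]
# edge pixels: left, right, bottom
def fit(P):
    X=onplane(m,P,.045)[:,:2].astype(np.float32)
    return cv2.fitLine(X,cv2.DIST_HUBER,0,.001,.001).ravel()
L=[];Rr=[]
for v in range(20,225,4):
    u=np.nonzero(mk[v,:500])[0]; L.append((u.min(),v)); Rr.append((u.max(),v))
B=[(u,np.nonzero(mk[:,u])[0].max()) for u in range(215,260,3)]+[(u,np.nonzero(mk[:,u])[0].max()) for u in range(310,410,3)]
for nm,P in (("L",L),("R",Rr),("B",B)):
    f=fit(P); print(nm,f,np.degrees(np.arctan2(f[1],f[0])))
E
```

```text
L [ 0.1012869   0.99485725  0.36966574 -0.03352304] 84.186714
R [ 0.10082354  0.99490434  0.56391925 -0.06226847] 84.2134
B [ 0.99488056 -0.10105801  0.46895972 -0.14540516] -5.8000984
```

Request:
drive_tool(
  steps=[0,0,0.025,0,0,-0.6,1,0,0,0.025,0,0,0,1,0,0,0.025,0,0,0,1,0,0,0.024,0,0,0,1,0,0,0,0,0,0,1,0,0,0,0,0,0,1],
)

```text
clock: 2.37
eef_pos: [0.4385, -0.1116, 0.1246]
tool_rot: [0.999, -0.051, -0.001, -0.0]
ft_force: [0.2, 0.6, 1.1]
grip_width: 0.0
```

```bash
python3 - <<'E'
from h import *
print(bot.tip_reach); o=bot.get_obs(); print(o["eef_pos"],o["ft_force"])
E
```

```text
0.0726
[ 0.43853923 -0.11161538  0.12455688] [0.15881449 0.63083139 1.08398508]
```

Request:
drive_tool(
  steps=[0,0,0.004,0,0,0,1,0,0,0.004,0,0,0,1,0,0,0.0035,0,0,0,1,0,0,0,0,0,0,1,0,0,0,0,0,0,1],
)

```text
clock: 2.78
eef_pos: [0.4401, -0.1113, 0.1139]
tool_rot: [0.999, -0.05, 0.001, 0.0]
ft_force: [-0.7, -0.3, 0.4]
grip_width: -0.0001
```

Request:
drive_tool(
  steps=[0,-0.003,0,0,0,0,1,0,-0.003,0,0,0,0,1,0,-0.003,0,0,0,0,1,0,-0.003,0,0,0,0,1,0,-0.003,0,0,0,0,1,0,0,0,0,0,0,1],
)

```text
clock: 3.28
eef_pos: [0.4412, -0.0954, 0.1134]
tool_rot: [0.999, -0.05, -0.0, -0.0]
ft_force: [0.2, 1.2, 1.2]
grip_width: -0.0001
```

Request:
drive_tool(
  steps=[0,-0.003,0,0,0,0,1,0,-0.003,0,0,0,0,1,0,-0.003,0,0,0,0,1,0,-0.003,0,0,0,0,1,0,0,0,0,0,0,1],
)

```text
clock: 3.7
eef_pos: [0.4424, -0.0836, 0.1134]
tool_rot: [0.999, -0.05, -0.0, -0.0]
ft_force: [0.4, 0.5, 0.9]
grip_width: 0.0
```

Request:
drive_tool(
  steps=[0,-0.003,0,0,0,0,1,0,-0.003,0,0,0,0,1,0,-0.003,0,0,0,0,1,0,-0.003,0,0,0,0,1,0,0,0,0,0,0,1],
)

```text
clock: 4.12
eef_pos: [0.4437, -0.0716, 0.1134]
tool_rot: [0.999, -0.05, 0.0, -0.0]
ft_force: [-0.5, -0.3, 0.2]
grip_width: -0.0
```

Request:
drive_tool(
  steps=[0,-0.003,0,0,0,0,1,0,-0.003,0,0,0,0,1,0,-0.003,0,0,0,0,1,0,-0.003,0,0,0,0,1,0,0,0,0,0,0,1],
)

```text
clock: 4.53
eef_pos: [0.4449, -0.0597, 0.1134]
tool_rot: [0.999, -0.05, 0.0, -0.0]
ft_force: [-0.2, 1.2, 0.8]
grip_width: 0.0001
```

Request:
drive_tool(
  steps=[0,-0.003,0,0,0,0,1,0,-0.003,0,0,0,0,1,0,-0.003,0,0,0,0,1,0,-0.003,0,0,0,0,1,0,0,0,0,0,0,1],
)

```text
clock: 4.95
eef_pos: [0.4464, -0.0485, 0.1138]
tool_rot: [0.999, -0.05, 0.0, 0.001]
ft_force: [-0.8, -3.9, 5.1]
grip_width: 0.0
```

Request:
drive_tool(
  steps=[0,-0.003,0,0,0,0,1,0,-0.003,0,0,0,0,1,0,-0.003,0,0,0,0,1,0,-0.003,0,0,0,0,1,0,0,0,0,0,0,1],
)

```text
clock: 5.37
eef_pos: [0.4479, -0.0362, 0.114]
tool_rot: [0.999, -0.05, 0.001, -0.0]
ft_force: [-0.2, -2.3, 4.7]
grip_width: 0.0001
```

Request:
drive_tool(
  steps=[0,-0.003,0,0,0,0,1,0,0,0,0,0,0,1],
)

```text
clock: 5.53
eef_pos: [0.4482, -0.0333, 0.114]
tool_rot: [0.999, -0.05, 0.001, -0.0]
ft_force: [-0.2, -2.5, 5.5]
grip_width: 0.0003
```

Request:
drive_tool(
  steps=[0,-0.003,0,0,0,0,1,0,0,0,0,0,0,1],
)

```text
clock: 5.7
eef_pos: [0.4485, -0.0304, 0.114]
tool_rot: [0.999, -0.05, 0.001, -0.0]
ft_force: [0.7, -1.8, 5.0]
grip_width: -0.0001
```

Request:
drive_tool(
  steps=[0,-0.003,0,0,0,0,1,0,0,0,0,0,0,1],
)

```text
clock: 5.87
eef_pos: [0.4488, -0.0274, 0.114]
tool_rot: [0.999, -0.05, 0.001, 0.0]
ft_force: [-0.2, -2.3, 5.8]
grip_width: -0.0001
```

Request:
drive_tool(
  steps=[0,-0.003,0,0,0,0,1,0,0,0,0,0,0,1],
)

```text
clock: 6.03
eef_pos: [0.4491, -0.0244, 0.114]
tool_rot: [0.999, -0.05, 0.001, 0.0]
ft_force: [0.2, -3.3, 5.5]
grip_width: 0.0002
```

Request:
drive_tool(
  steps=[0,-0.003,0,0,0,0,1,0,0,0,0,0,0,1],
)

```text
clock: 6.2
eef_pos: [0.4493, -0.0214, 0.114]
tool_rot: [0.999, -0.05, 0.001, 0.0]
ft_force: [-0.5, -4.2, 4.9]
grip_width: 0.0
```

Request:
drive_tool(
  steps=[0,-0.003,0,0,0,0,1,0,0,0,0,0,0,1],
)

```text
clock: 6.37
eef_pos: [0.4496, -0.0184, 0.114]
tool_rot: [0.999, -0.05, 0.001, 0.0]
ft_force: [0.2, -2.7, 4.6]
grip_width: -0.0004
```

Request:
drive_tool(
  steps=[0,-0.003,0,0,0,0,1,0,0,0,0,0,0,1],
)

```text
clock: 6.53
eef_pos: [0.4499, -0.0152, 0.1139]
tool_rot: [0.999, -0.05, 0.001, -0.0]
ft_force: [0.5, -0.7, 4.7]
grip_width: -0.0001
```

Request:
drive_tool(
  steps=[0,-0.003,0,0,0,0,1,0,0,0,0,0,0,1],
)

```text
clock: 6.7
eef_pos: [0.45, -0.0119, 0.1136]
tool_rot: [0.999, -0.05, 0.0, -0.001]
ft_force: [1.5, -0.6, 3.7]
grip_width: 0.0
```

Request:
drive_tool(
  steps=[0,-0.003,0,0,0,0,1,0,0,0,0,0,0,1],
)

```text
clock: 6.87
eef_pos: [0.4497, -0.0088, 0.1131]
tool_rot: [0.999, -0.05, -0.0, -0.001]
ft_force: [-0.0, 0.7, 1.0]
grip_width: -0.0002
```

Request:
drive_tool(
  steps=[0,-0.003,0,0,0,0,1,0,0,0,0,0,0,1],
)

```text
clock: 7.03
eef_pos: [0.4498, -0.006, 0.113]
tool_rot: [0.999, -0.05, -0.001, -0.0]
ft_force: [0.4, 1.0, 0.4]
grip_width: 0.0
```

Request:
drive_tool(
  steps=[0,-0.003,0,0,0,0,1,0,0,0,0,0,0,1],
)

```text
clock: 7.2
eef_pos: [0.4502, -0.0031, 0.1131]
tool_rot: [0.999, -0.05, -0.001, -0.0]
ft_force: [-0.8, 0.2, 2.1]
grip_width: 0.0001
```

Request:
drive_tool(
  steps=[0,-0.003,0,0,0,0,1,0,0,0,0,0,0,1],
)

```text
clock: 7.37
eef_pos: [0.4507, -0.0002, 0.1133]
tool_rot: [0.999, -0.05, -0.0, -0.0]
ft_force: [0.0, 0.3, 0.0]
grip_width: -0.0002
```

Request:
drive_tool(
  steps=[0,-0.003,0,0,0,0,1,0,0,0,0,0,0,1],
)

```text
clock: 7.53
eef_pos: [0.4512, 0.0028, 0.1134]
tool_rot: [0.999, -0.05, -0.0, -0.0]
ft_force: [-0.4, 0.3, 1.2]
grip_width: -0.0001
```

Request:
drive_tool(
  steps=[0,0.003,0,0,0,0,1,0,0.003,0,0,0,0,1,0,0,0,0,0,0,1],
)

```text
clock: 7.78
eef_pos: [0.4505, -0.0041, 0.1134]
tool_rot: [0.999, -0.051, 0.0, 0.0]
ft_force: [0.7, -0.0, 1.3]
grip_width: -0.0003
```

Request:
drive_tool(
  steps=[0,0.003,0,0,0,0,1,0,0,0,0,0,0,1],
)

```text
clock: 7.95
eef_pos: [0.4502, -0.0071, 0.1134]
tool_rot: [0.999, -0.051, 0.0, 0.0]
ft_force: [-1.0, -0.7, 1.2]
grip_width: 0.0004
```

Request:
drive_tool(
  steps=[0,0.002,0,0,0,0,1,0,0,0,0,0,0,1],
)

```text
clock: 8.12
eef_pos: [0.45, -0.009, 0.1135]
tool_rot: [0.999, -0.05, 0.0, 0.0]
ft_force: [-0.1, -0.4, 1.8]
grip_width: -0.0002
```

Request:
drive_tool(
  steps=[0,0.002,0,0,0,0,1,0,0,0,0,0,0,1],
)

```text
clock: 8.28
eef_pos: [0.4499, -0.0104, 0.1135]
tool_rot: [0.999, -0.05, 0.0, -0.001]
ft_force: [-0.1, 2.0, 1.5]
grip_width: -0.0
```

Request:
drive_tool(
  steps=[0,0.002,0,0,0,0,1,0,0,0,0,0,0,1],
)

```text
clock: 8.45
eef_pos: [0.4499, -0.0123, 0.1137]
tool_rot: [0.999, -0.05, 0.0, -0.001]
ft_force: [-0.9, 2.8, 3.8]
grip_width: -0.0001
```

Request:
drive_tool(
  steps=[0,0.002,0,0,0,0,1,0,0,0,0,0,0,1],
)

```text
clock: 8.62
eef_pos: [0.4498, -0.0143, 0.1138]
tool_rot: [0.999, -0.05, 0.0, -0.001]
ft_force: [0.5, 4.4, 3.9]
grip_width: -0.0001
```

Request:
drive_tool(
  steps=[0,0.003,0,0,0,0,1,0,0,0,0,0,0,1],
)

```text
clock: 8.78
eef_pos: [0.4496, -0.0176, 0.1138]
tool_rot: [0.999, -0.05, 0.001, -0.0]
ft_force: [-0.5, 3.6, 5.2]
grip_width: -0.0
```

Request:
drive_tool(
  steps=[0,0.003,0,0,0,0,1,0,0.003,0,0,0,0,1,0,0.003,0,0,0,0,1,0,0,0,0,0,0,1],
)

```text
clock: 9.12
eef_pos: [0.4488, -0.027, 0.114]
tool_rot: [0.999, -0.05, 0.001, 0.0]
ft_force: [-0.2, 2.3, 6.5]
grip_width: 0.0
```

Request:
drive_tool(
  steps=[0,0.003,0,0,0,0,1,0,0.003,0,0,0,0,1,0,0.003,0,0,0,0,1,0,0,0,0,0,0,1],
)

```text
clock: 9.45
eef_pos: [0.4479, -0.036, 0.114]
tool_rot: [0.999, -0.05, 0.001, 0.0]
ft_force: [-0.7, 3.0, 4.7]
grip_width: -0.0
```

Request:
drive_tool(
  steps=[0,0.003,0,0,0,0,1,0,0.003,0,0,0,0,1,0,0,0,0,0,0,1],
)

```text
clock: 9.7
eef_pos: [0.4473, -0.0419, 0.1139]
tool_rot: [0.999, -0.05, 0.001, 0.0]
ft_force: [1.7, 1.0, 5.9]
grip_width: 0.0
```

Request:
drive_tool(
  steps=[0,0.003,0,0,0,0,1,0,0,0,0,0,0,1],
)

```text
clock: 9.87
eef_pos: [0.4469, -0.0448, 0.1139]
tool_rot: [0.999, -0.05, 0.001, 0.0]
ft_force: [0.5, 3.1, 5.6]
grip_width: 0.0001
```

Request:
drive_tool(
  steps=[0,0.003,0,0,0,0,1,0,0,0,0,0,0,1],
)

```text
clock: 10.03
eef_pos: [0.4466, -0.048, 0.1139]
tool_rot: [0.999, -0.05, 0.001, 0.0]
ft_force: [1.0, 2.2, 4.1]
grip_width: 0.0001
```

Request:
drive_tool(
  steps=[0,0.002,0,0,0,0,1,0,0,0,0,0,0,1],
)

```text
clock: 10.2
eef_pos: [0.4463, -0.0501, 0.1137]
tool_rot: [0.999, -0.051, 0.001, 0.001]
ft_force: [0.7, 1.3, 4.4]
grip_width: -0.0003
```

Request:
drive_tool(
  steps=[0,0.002,0,0,0,0,1,0,0,0,0,0,0,1],
)

```text
clock: 10.37
eef_pos: [0.4458, -0.052, 0.1135]
tool_rot: [0.999, -0.051, 0.0, 0.001]
ft_force: [1.2, 0.0, 3.0]
grip_width: -0.0001
```

Request:
drive_tool(
  steps=[0,0.002,0,0,0,0,1,0,0,0,0,0,0,1],
)

```text
clock: 10.53
eef_pos: [0.4453, -0.0539, 0.1132]
tool_rot: [0.999, -0.05, -0.0, 0.001]
ft_force: [0.3, -0.7, 2.1]
grip_width: 0.0001
```

Request:
drive_tool(
  steps=[0,0.003,0,0,0,0,1,0,0,0,0,0,0,1],
)

```text
clock: 10.7
eef_pos: [0.4446, -0.0568, 0.113]
tool_rot: [0.999, -0.05, -0.001, 0.0]
ft_force: [-0.3, -0.8, 0.5]
grip_width: -0.0001
```

Request:
drive_tool(
  steps=[0,-0.002,0,0,0,0,1,0,0,0,0,0,0,1],
)

```text
clock: 10.87
eef_pos: [0.4448, -0.0546, 0.1131]
tool_rot: [0.999, -0.05, -0.001, 0.001]
ft_force: [-1.4, -0.7, 1.4]
grip_width: 0.0001
```

Request:
drive_tool(
  steps=[0,-0.002,0,0,0,0,1,0,0,0,0,0,0,1],
)

```text
clock: 11.03
eef_pos: [0.4453, -0.0528, 0.1134]
tool_rot: [0.999, -0.05, -0.0, 0.001]
ft_force: [-2.3, -3.4, 2.1]
grip_width: -0.0001
```

Request:
drive_tool(
  steps=[0,-0.002,0,0,0,0,1,0,0,0,0,0,0,1],
)

```text
clock: 11.2
eef_pos: [0.4459, -0.0506, 0.1136]
tool_rot: [0.999, -0.05, 0.0, 0.001]
ft_force: [-1.3, -4.4, 4.3]
grip_width: -0.0003
```

Request:
drive_tool(
  steps=[0,-0.002,0,0,0,0,1,0,0,0,0,0,0,1],
)

```text
clock: 11.37
eef_pos: [0.4463, -0.0485, 0.1138]
tool_rot: [0.999, -0.05, 0.0, 0.0]
ft_force: [-1.2, -3.2, 4.7]
grip_width: -0.0003
```

Request:
drive_tool(
  steps=[0,0,-0.03,0,0,0,1,0,0,-0.04,0,0,0,1,0,0,-0.04,0,0,0,-1,0,0,-0.04,0,0,0,-1],
)

```text
clock: 11.7
eef_pos: [0.4454, -0.0473, 0.2644]
tool_rot: [0.999, -0.05, -0.001, -0.002]
ft_force: [0.6, 0.4, -0.9]
grip_width: 0.0235
```

Request:
drive_tool(
  steps=[-0.006,-0.035,0,0,0,0,-1,-0.006,-0.035,0,0,0,0,-1,-0.006,-0.035,0,0,0,0,-1,-0.006,-0.035,0,0,0,0,-1,-0.006,-0.035,0,0,0,0,-1,-0.006,-0.035,0,0,0,0,-1,0,0,0,0,0,0,-1,0,0,0,0,0,0,-1],
)

```text
clock: 12.37
eef_pos: [0.4304, 0.1666, 0.2628]
tool_rot: [0.999, -0.048, -0.001, -0.001]
ft_force: [-1.3, -0.3, -0.4]
grip_width: 0.0852
```

```bash
python3 - <<'E'
from h import *
o=bot.get_obs(); print(o["eef_pos"],o["joint_pos"])
p,d=vision.camera("wrist"); cv2.imwrite("pics/w2.png",p[:,:,::-1]); np.save("pics/w2.npy",d)
m=vision.camera_model("wrist"); np.savez("pics/w2m.npz",**m)
E
```

```text
[0.43041363 0.16658897 0.26281096] [ 0.36826125  0.18895319 -0.17027946  1.21263977  0.00205164  2.03446086]
```

View pics/w2.png

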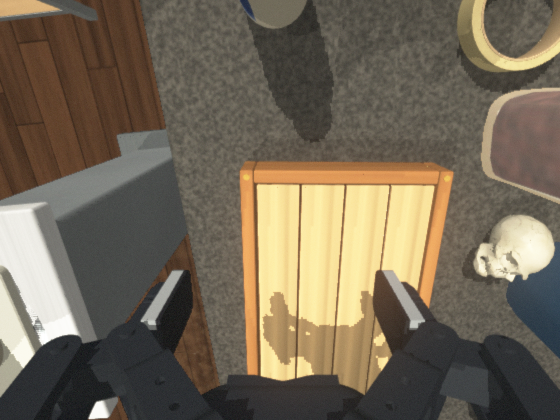

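The wrist view shows the board's left end, the skull at (515,245) undisturbed, and the bottle's foot cut off at (275,10). I'll go farther left before measuring it.

Request:
drive_tool(
  steps=[-0.005,-0.03,0,0,0,0,-1,-0.005,-0.03,0,0,0,0,-1,0,-0.03,0,0,0,0,-1,0,0,0,0,0,0,-1,0,0,0,0,0,0,-1],
)

```text
clock: 12.83
eef_pos: [0.4304, 0.2547, 0.2629]
tool_rot: [0.999, -0.05, -0.001, 0.0]
ft_force: [-0.7, -0.1, -0.5]
grip_width: 0.0854
```

```bash
python3 - <<'E'
from h import *
o=bot.get_obs(); print(o["eef_pos"],o["joint_pos"])
m=vision.camera_model("wrist")
p,d=vision.camera("wrist"); cv2.imwrite("pics/w3.png",p[:,:,::-1]); np.save("pics/w3.npy",d)
np.savez("pics/w3m.npz",**m)
E
```

```text
[0.43041991 0.25465862 0.26292249] [ 5.34003502e-01  2.63282995e-01 -7.34742815e-02  1.23502839e+00
  5.51974078e-04  2.20487260e+00]
```

View pics/w3.png

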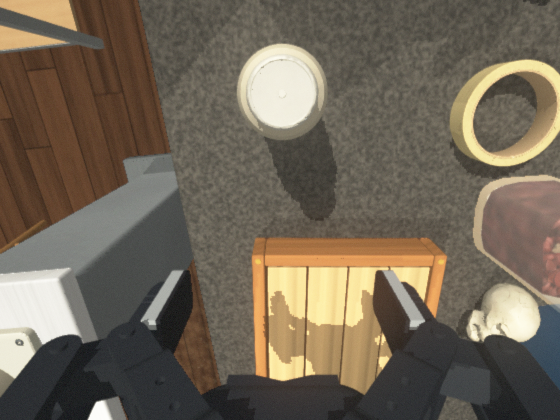

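The bottle is seen from above. The cap is centred at about (283,94) with the body around it, and it stands upright.

```bash
python3 - <<'E'
from h import *
m=dict(np.load("pics/w3m.npz")); im=cv2.imread("pics/w3.png"); d=np.load("pics/w3.npy"); hsv=cv2.cvtColor(im,cv2.COLOR_BGR2HSV)
X=backproj(m,d,np.pad(np.ones((130,120),bool),((30,260),(220,220))))
T=X[(X[:,2]>.145)]; print("cap top depth z",np.percentile(T[:,2],[50,95]),"rect",cv2.minEnclosingCircle(T[T[:,2]>np.percentile(T[:,2],50)-.004][:,:2].astype(np.float32)))
B=X[(X[:,2]>.095)&(X[:,2]<.14)]; print("shoulder",cv2.minEnclosingCircle(B[:,:2].astype(np.float32)))
for lo in range(60,165,8):
    s=X[(X[:,2]>lo/1e3)&(X[:,2]<lo/1e3+.008)]
    if len(s)>5:
        (c,r)=cv2.minEnclosingCircle(s[:,:2].astype(np.float32)); print(lo,len(s),np.round(c,4),round(r,4))
def cap(im,roi,name):
    hsv=cv2.cvtColor(im,cv2.COLOR_BGR2HSV); mk=np.zeros(im.shape[:2],np.uint8); u0,v0,u1,v1=roi
    k=cv2.inRange(hsv,(0,0,200),(180,28,255)); mk[v0:v1,u0:u1]=k[v0:v1,u0:u1]
    c=max(cv2.findContours(mk,0,1)[0],key=cv2.contourArea); e=cv2.fitEllipse(cv2.convexHull(c)); print(name,e); return e[0]
a=cap(im,(235,40,330,145),"wrist"); t0=cv2.imread("pics/top0.png"); b=cap(t0,(150,222,195,255),"top")
mt=vision.camera_model("top"); print("tri",tri(m,a,mt,b)); print("onplane156",onplane(m,a,.156),onplane(mt,b,.156))
E
```

```text
cap top depth z [0.15487975 0.15605832] rect ((0.43810656666755676, 0.3402484059333801), 0.019304068759083748)
shoulder ((0.4381328523159027, 0.34016913175582886), 0.030143802985548973)
100 14 [0.4381 0.3402] 0.0301
108 598 [0.4382 0.3401] 0.03
116 1824 [0.4382 0.3402] 0.0278
124 62 [0.4382 0.3403] 0.0232
148 4102 [0.4381 0.3402] 0.0193
156 262 [0.4384 0.3401] 0.0179
wrist ((281.0807189941406, 90.22793579101562), (67.55858612060547, 72.34244537353516), 176.6175537109375)
top ((164.573486328125, 237.37559509277344), (11.431642532348633, 12.936025619506836), 6.6555495262146)
tri [0.43789225 0.34194119 0.14508688]
onplane156 [[0.43802976 0.34177726 0.156     ]] [[0.43750681 0.33850573 0.156     ]]
```

```bash
python3 -c "
from h import *
plan([0.4381,0.3402,0.263],-5.8,3,-1)"
```

```text
[-0.0003, -0.0289, -0.0, 0.0, 0.0, -0.0, -1]
[-0.0003, -0.0289, -0.0, 0.0, 0.0, -0.0, -1]
[-0.0003, -0.0289, -0.0, 0.0, 0.0, -0.0, -1]
```

Request:
drive_tool(
  steps=[0,-0.029,0,0,0,0,-1,0,-0.029,0,0,0,0,-1,-0.001,-0.029,0,0,0,0,-1,0,0,0.012,0,0,0,-1,0,0,0.012,0,0,0,-1,0,0,0,0,0,0,-1,0,0,0,0,0,0,-1],
)

```text
clock: 13.47
eef_pos: [0.438, 0.3395, 0.2388]
tool_rot: [0.999, -0.051, -0.001, 0.001]
ft_force: [0.1, -0.7, 0.2]
grip_width: 0.0851
```

```bash
python3 -c "
from h import *
print(bot.get_obs()['eef_pos'])
plan([0.4381,0.3402,0.203],-5.8,1,-1)"
```

```text
[0.43801164 0.33948892 0.23877493]
[0.0001, -0.0008, 0.0358, 0.1, 0.1, -0.1, -1]
```

Lined up over the cap. Lower and close.

Request:
drive_tool(
  steps=[0,0,0.012,0,0,0,-1,0,0,0.012,0,0,0,-1,0,0,0.012,0,0,0,-1,0,0,0,0,0,0,-1],
)

```text
clock: 13.8
eef_pos: [0.4377, 0.3395, 0.2022]
tool_rot: [0.999, -0.051, -0.001, 0.001]
ft_force: [-1.1, -0.3, 0.2]
grip_width: 0.0855
```

Request:
drive_tool(
  steps=[0,0,0,0,0,0,1,0,0,0,0,0,0,1,0,0,0,0,0,0,1,0,0,0,0,0,0,1,0,0,0,0,0,0,1,0,0,0,0,0,0,1],
)

```text
clock: 14.3
eef_pos: [0.4387, 0.3417, 0.2052]
tool_rot: [0.999, -0.05, 0.001, -0.001]
ft_force: [-0.7, -0.7, 5.9]
grip_width: 0.0368
```

```bash
python3 - <<'E'
from h import *
p,d=vision.camera("scene"); im=p[:,:,::-1][230:370,140:290]; cv2.imwrite("pics/s2.png",cv2.resize(im,None,fx=4,fy=4,interpolation=cv2.INTER_CUBIC))
p,d=vision.camera("wrist"); cv2.imwrite("pics/w4.png",p[:,:,::-1])
print(bot.get_obs())
E
```

```text
{'clock': 14.4, 'joint_pos': array([ 6.61880800e-01,  4.08666004e-01, -2.13667604e-02,  1.13794889e+00,
       -1.75480087e-04,  2.33317192e+00]), 'joint_vel': array([ 0.00017624, -0.00106535, -0.00075276,  0.00028379, -0.0001728 ,
        0.00070578]), 'tau': array([ 3.26651037e-01, -4.08992493e+01,  2.24213862e+01, -4.72728722e-01,
        8.32616421e-02,  1.58344890e-02]), 'eef_pos': array([0.43866988, 0.34172643, 0.20517566]), 'tool_rot': array([ 9.98736866e-01, -5.02263269e-02,  1.12264728e-03, -8.53200503e-04]), 'ft_force': array([-1.00181999, -0.70966263,  5.78528208]), 'ft_torque': array([-0.19998394,  0.17734013,  0.02141593]), 'grip_width': 0.03681609785004622}
```

View pics/s2.png

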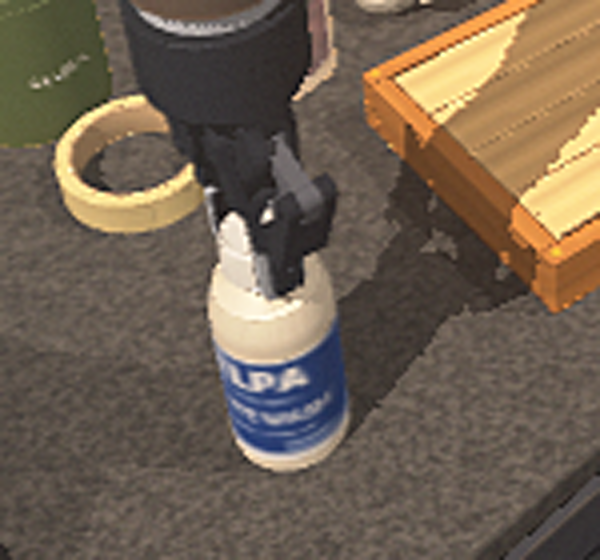

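View pics/w4.png

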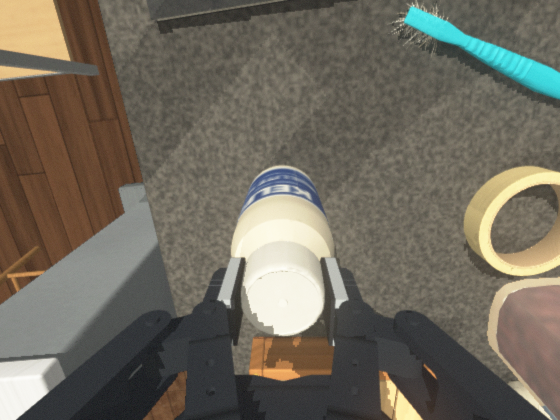

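The cap is held between the pads, but the tips have swung down onto the shoulder (about 6 N). I'll reopen, raise a little and regrip.

Request:
drive_tool(
  steps=[0,0,0,0,0,0,-1,0,0,0,0,0,0,-1,0,0,0,0,0,0,-1,0,0,-0.006,0,0,0,-1,0,0,0,0,0,0,-1],
)

```text
clock: 14.82
eef_pos: [0.4384, 0.3417, 0.2104]
tool_rot: [0.999, -0.05, 0.0, -0.0]
ft_force: [1.0, -0.5, -0.7]
grip_width: 0.0854
```

```bash
python3 - <<'E'
from h import *
print(bot.get_obs()["eef_pos"],bot.get_obs()["grip_width"])
p,d=vision.camera("wrist");m=vision.camera_model("wrist"); cv2.imwrite("pics/w5.png",p[:,:,::-1])
X=backproj(m,d,np.pad(np.ones((150,100),bool),((190,80),(233,227))))
T=X[(X[:,2]>.145)&(X[:,2]<.158)];print(cv2.minEnclosingCircle(T[:,:2].astype(np.float32)),T.min(0),T.max(0))
E
```

```text
[0.43839705 0.34168908 0.21037582] 0.08539818467518083
((0.4387519955635071, 0.34136807918548584), 0.019724316895008087) [0.41954181 0.32232845 0.14502202] [0.45835413 0.36050272 0.15677281]
```

View pics/w5.png

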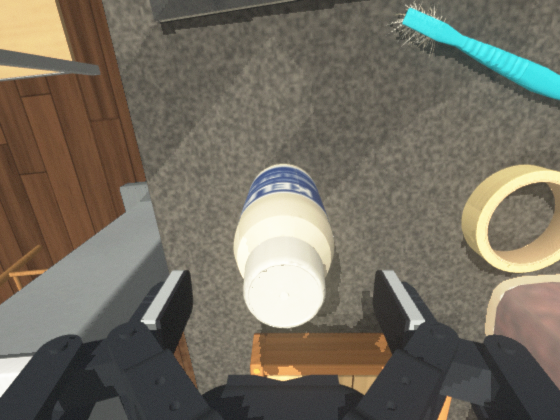

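The bottle still stands at (284,285), centred between the open jaws to within 0.5 mm. Regrip.

Request:
drive_tool(
  steps=[0,0,0,0,0,0,1,0,0,0,0,0,0,1,0,0,0,0,0,0,1,0,0,0,0,0,0,1,0,0,0,0,0,0,1],
)

```text
clock: 15.28
eef_pos: [0.4384, 0.3415, 0.2098]
tool_rot: [0.999, -0.05, 0.0, -0.0]
ft_force: [0.4, -0.5, 1.8]
grip_width: 0.0364
```

Request:
drive_tool(
  steps=[0,0,-0.005,0,0,0,1,0,0,-0.015,0,0,0,1,0,0,-0.025,0,0,0,1,0,0,-0.025,0,0,0,1,0,0,-0.02,0,0,0,1,0,0,0,0,0,0,1,0,0,0,0,0,0,1],
)

```text
clock: 15.87
eef_pos: [0.4381, 0.3415, 0.2993]
tool_rot: [0.999, -0.05, 0.0, -0.0]
ft_force: [-0.6, 0.6, -6.2]
grip_width: 0.0364
```

```bash
python3 - <<'E'
from h import *
o=bot.get_obs(); print(o["eef_pos"],o["ft_force"])
p,d=vision.camera("scene"); cv2.imwrite("pics/s3.png",p[:,:,::-1]); np.save("pics/s3.npy",d)
p,d=vision.camera("wrist"); cv2.imwrite("pics/w6.png",p[:,:,::-1])
plan([0.4685,-0.0338,o["eef_pos"][2]],-5.8,16,1)
E
```

```text
[0.43814885 0.34154799 0.29926825] [-0.60936981  0.56718889 -6.20577173]
[0.0043, 0.0231, -0.0001, 0.0, 0.0, 0.0, 1]
[0.0043, 0.0231, -0.0001, 0.0, 0.0, 0.0, 1]
[0.0043, 0.0231, -0.0001, 0.0, 0.0, 0.0, 1]
[0.0043, 0.0231, -0.0001, 0.0, 0.0, 0.0, 1]
[0.0043, 0.0231, -0.0001, 0.0, 0.0, 0.0, 1]
[0.0043, 0.0231, -0.0001, 0.0, 0.0, 0.0, 1]
[0.0043, 0.0231, -0.0001, 0.0, 0.0, 0.0, 1]
[0.0043, 0.0231, -0.0001, 0.0, 0.0, 0.0, 1]
[0.0043, 0.0231, -0.0001, 0.0, 0.0, 0.0, 1]
[0.0043, 0.0231, -0.0001, 0.0, 0.0, 0.0, 1]
[0.0043, 0.0231, -0.0001, 0.0, 0.0, 0.0, 1]
[0.0043, 0.0231, -0.0001, 0.0, 0.0, 0.0, 1]
[0.0043, 0.0231, -0.0001, 0.0, 0.0, 0.0, 1]
[0.0043, 0.0231, -0.0001, 0.0, 0.0, 0.0, 1]
[0.0043, 0.0231, -0.0001, 0.0, 0.0, 0.0, 1]
[0.0043, 0.0231, -0.0001, 0.0, 0.0, 0.0, 1]
```

View pics/s3.png

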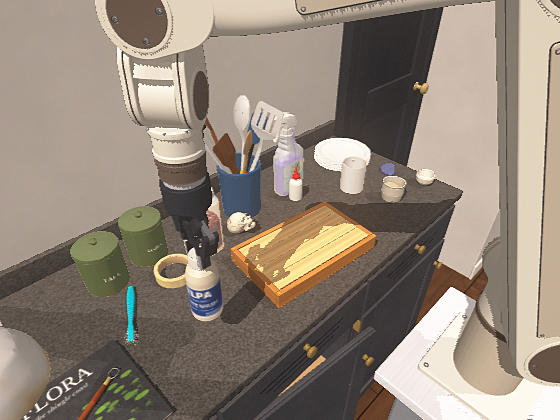

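View pics/w6.png

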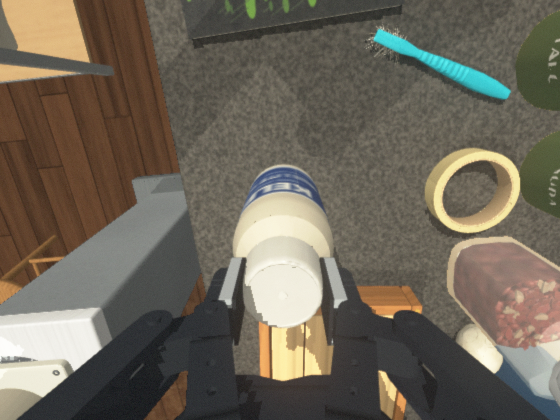

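The bottle hangs upright in the grip (scene (205,290), wrist (284,285)) and weighs about 6 N. Next I carry it over the board.

Request:
drive_tool(
  steps=[0.002,0.01,0,0,0,0,1,0.004,0.02,0,0,0,0,1,0.005,0.026,0,0,0,0,1,0.005,0.026,0,0,0,0,1,0.005,0.026,0,0,0,0,1,0.005,0.026,0,0,0,0,1,0.005,0.026,0,0,0,0,1,0.005,0.026,0,0,0,0,1],
)

```text
clock: 16.63
eef_pos: [0.4541, 0.1505, 0.2978]
tool_rot: [0.999, -0.05, -0.002, 0.001]
ft_force: [-0.5, -0.4, -4.9]
grip_width: 0.0362
```

Request:
drive_tool(
  steps=[0.005,0.026,0,0,0,0,1,0.005,0.026,0,0,0,0,1,0.005,0.026,0,0,0,0,1,0.005,0.026,0,0,0,0,1,0.005,0.026,0,0,0,0,1,0.004,0.026,0,0,0,0,1,0.003,0.02,0,0,0,0,1,0.001,0.008,0,0,0,0,1],
)

```text
clock: 17.3
eef_pos: [0.4684, -0.0368, 0.2979]
tool_rot: [0.999, -0.052, -0.002, 0.001]
ft_force: [0.8, -0.9, -5.7]
grip_width: 0.0363
```

Request:
drive_tool(
  steps=[0,0,0,0,0,0,1,0,0,0,0,0,0,1,0,0,0,0,0,0,1,0,0,0,0,0,0,1],
)

```text
clock: 17.63
eef_pos: [0.4694, -0.0328, 0.2991]
tool_rot: [0.999, -0.049, -0.0, -0.0]
ft_force: [0.4, 0.3, -5.3]
grip_width: 0.0364
```

```bash
python3 - <<'E'
from h import *
o=bot.get_obs(); print(o["eef_pos"],o["ft_force"],o["ft_torque"])
m=vision.camera_model("wrist");p,d=vision.camera("wrist"); cv2.imwrite("pics/w7.png",p[:,:,::-1])
X=backproj(m,d,np.pad(np.ones((150,76),bool),((190,80),(245,239))))
T=X[(X[:,2]>.225)&(X[:,2]<.258)];print(cv2.minEnclosingCircle(T[:,:2].astype(np.float32)),T.max(0))
plan([0.4685,-0.0338,.300],-5.8,1,1)
p,d=vision.camera("scene"); cv2.imwrite("pics/s4.png",p[:,:,::-1])
E
```

```text
[ 0.46936181 -0.03275342  0.29911346] [ 0.4315551   0.30173217 -5.28824078] [ 0.05328009 -0.05869534 -0.00605414]
((0.4692153334617615, -0.0316619873046875), 0.02071433886885643) [ 0.48812589 -0.01265476  0.24691065]
[-0.0009, 0.0012, -0.0008, -0.0, 0.0, 0.1, 1]
```

View pics/s4.png

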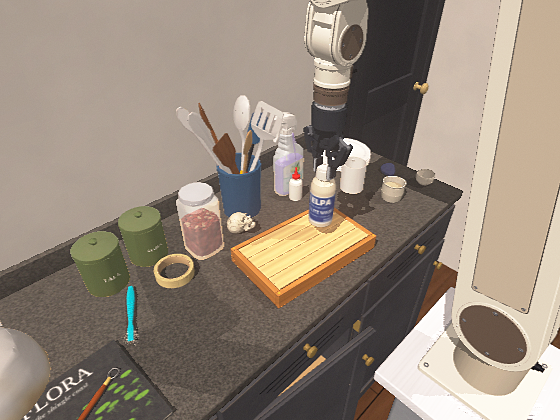

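View pics/w7.png

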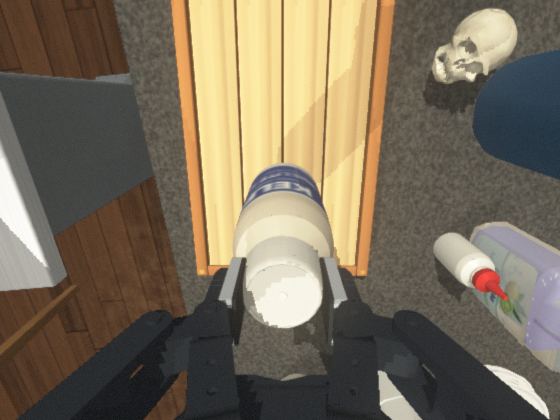

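The bottle hangs upright over the board, centred between the frame rails in the wrist view, and the skull is untouched. I'll trim 1–1.5 mm and lower it.

Request:
drive_tool(
  steps=[-0.001,0.0015,0.01,0,0,0,1,0,0,0.012,0,0,0,1,0,0,0.01,0,0,0,1,0,0,0.006,0,0,0,1,0,0,0.003,0,0,0,1,0,0,0,0,0,0,1,0,0,0,0,0,0,1],
)

```text
clock: 18.32
eef_pos: [0.4687, -0.0349, 0.2587]
tool_rot: [0.999, -0.05, 0.0, -0.0]
ft_force: [0.2, 0.4, -4.8]
grip_width: 0.0363
```

Request:
drive_tool(
  steps=[0,0,0.002,0,0,0,1,0,0,0.002,0,0,0,1,0,0,0,0,0,0,1,0,0,0,0,0,0,1],
)

```text
clock: 18.65
eef_pos: [0.4686, -0.0351, 0.2546]
tool_rot: [0.999, -0.05, 0.0, -0.0]
ft_force: [0.3, 0.3, -4.2]
grip_width: 0.0364
```

Request:
drive_tool(
  steps=[0,-0.001,0.001,0,0,0,1,0,0,0,0,0,0,1,0,0,0,0,0,0,1],
)

```text
clock: 18.9
eef_pos: [0.4686, -0.0341, 0.2535]
tool_rot: [0.999, -0.05, 0.0, 0.0]
ft_force: [-0.3, 0.1, -4.1]
grip_width: 0.0364
```

Request:
drive_tool(
  steps=[0,0,0.001,0,0,0,1,0,0,0,0,0,0,1,0,0,0,0,0,0,1],
)

```text
clock: 19.15
eef_pos: [0.4687, -0.0341, 0.2527]
tool_rot: [0.999, -0.05, 0.0, 0.0]
ft_force: [0.5, -0.9, -2.9]
grip_width: 0.0367
```

Request:
drive_tool(
  steps=[0,0,0.001,0,0,0,1,0,0,0,0,0,0,1,0,0,0,0,0,0,1],
)

```text
clock: 19.4
eef_pos: [0.4687, -0.0341, 0.2518]
tool_rot: [0.999, -0.05, 0.0, 0.0]
ft_force: [0.1, -0.4, -1.9]
grip_width: 0.036
```

Request:
drive_tool(
  steps=[0,0,0.001,0,0,0,1,0,0,0,0,0,0,1,0,0,0,0,0,0,1,0,0,0,0,0,0,1],
)

```text
clock: 19.73
eef_pos: [0.4688, -0.0341, 0.2508]
tool_rot: [0.999, -0.05, 0.0, 0.0]
ft_force: [-0.4, 0.3, 1.4]
grip_width: 0.0362
```

The weight is carried, with the force rising about 2 N per mm, which is the batten. I'll open the jaws gently.

Request:
drive_tool(
  steps=[0,0,-0.0004,0,0,0,0.1,0,0,0,0,0,0,0,0,0,0,0,0,0,-0.3,0,0,0,0,0,0,-0.6,0,0,0,0,0,0,-1,0,0,0,0,0,0,-1,0,0,0,0,0,0,-1],
)

```text
clock: 20.32
eef_pos: [0.4685, -0.0341, 0.2508]
tool_rot: [0.999, -0.05, -0.0, -0.0]
ft_force: [-0.3, -0.1, 1.3]
grip_width: 0.0851
```

```bash
python3 - <<'E'
from h import *
o=bot.get_obs(); print(o["eef_pos"],o["ft_force"])
m=vision.camera_model("wrist");p,d=vision.camera("wrist"); cv2.imwrite("pics/w8.png",p[:,:,::-1])
X=backproj(m,d,np.pad(np.ones((150,90),bool),((190,80),(238,232))))
T=X[(X[:,2]>.185)&(X[:,2]<.21)];print(cv2.minEnclosingCircle(T[:,:2].astype(np.float32)),T.max(0))
E
```

```text
[ 0.46854842 -0.03406267  0.25075362] [-0.25923467 -0.07531705  1.26461247]
((0.4692787528038025, -0.03428194671869278), 0.01962735503911972) [ 0.48882104 -0.0151633   0.19856189]
```

View pics/w8.png

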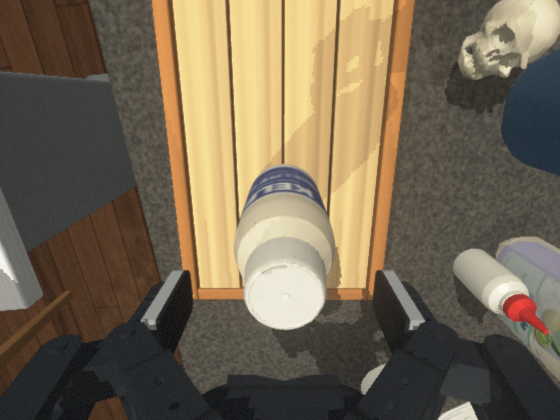

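The jaws are open and clear on both sides, and the bottle stands upright at (285,270). I'll raise, back off and check for lean.

Request:
drive_tool(
  steps=[0,0,-0.015,0,0,0,-1,0,0,-0.03,0,0,0,-1,0,0,-0.035,0,0,0,-1,0,0.03,-0.02,0,0,0,-1,0,0.035,0,0,0,0,-1,0,0.035,0,0,0,0,-1,0,0,0,0,0,0,-1,0,0,0,0,0,0,-1],
)

```text
clock: 21.03
eef_pos: [0.4582, -0.1351, 0.3508]
tool_rot: [0.999, -0.052, 0.0, -0.0]
ft_force: [-0.4, 0.2, -0.1]
grip_width: 0.0853
```

```bash
python3 - <<'E'
from h import *
o=bot.get_obs(); print(o["eef_pos"],o["ft_force"],o["clock"])
m=vision.camera_model("wrist");p,d=vision.camera("wrist"); cv2.imwrite("pics/w9.png",p[:,:,::-1])
k=np.zeros(d.shape,bool);k[10:260,200:370]=1
X=backproj(m,d,k); X=X[X[:,2]>.06]
X=X[np.hypot(X[:,0]-.4692,X[:,1]+.034)<.045]
for lo in (.075,.15,.16,.185,.19,.195):
    s=X[(X[:,2]>lo)&(X[:,2]<lo+.006)]
    if len(s)>5: c,r=cv2.minEnclosingCircle(s[:,:2].astype(np.float32)); print(lo,len(s),np.round(c,4),round(r,4))
T=X[(X[:,2]>.19)]; T=T[np.hypot(T[:,0]-.4692,T[:,1]+.034)<.016]
A=np.c_[T[:,:2],np.ones(len(T))]; c=np.linalg.lstsq(A,T[:,2],rcond=None)[0]; print("cap tilt deg",np.degrees(c[:2]),"z",np.median(T[:,2]))
p,d=vision.camera("scene"); cv2.imwrite("pics/s5.png",p[:,:,::-1]); 
E
```

```text
[ 0.45822869 -0.13505723  0.3507516 ] [-0.40932713  0.19174698 -0.08152755] 21.0333
0.15 357 [ 0.4691 -0.0356] 0.0299
0.16 1223 [ 0.469  -0.0355] 0.0271
0.185 31 [ 0.468  -0.0424] 0.0184
0.19 736 [ 0.469  -0.0356] 0.0194
0.195 2789 [ 0.469  -0.0354] 0.019
cap tilt deg [0.10845452 0.16773588] z 0.1965732561828727
```

View pics/s5.png

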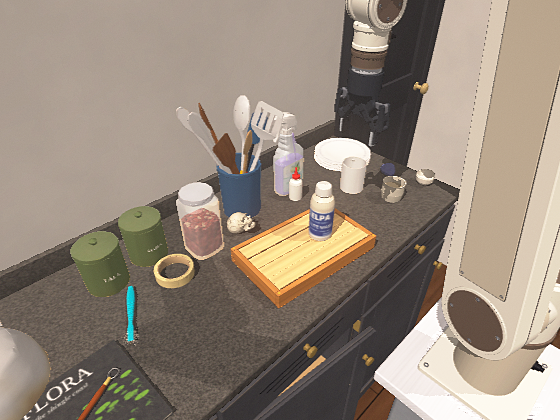

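View pics/w9.png

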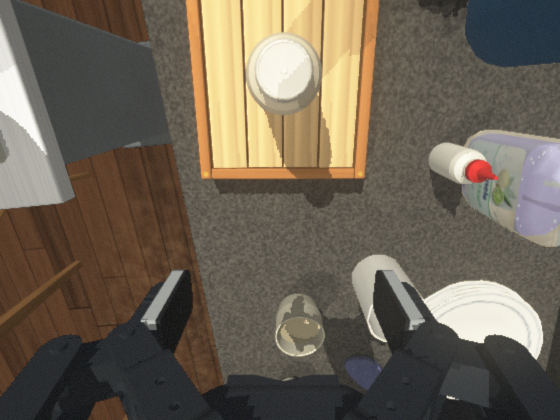

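The bottle stands upright: shoulder and cap centres agree within 0.2 mm, the cap tilts about 0.2°, and its top at 197 mm puts the foot about 4 mm below the faces. The skull and pot stand where they were, and the arm is clear.

```bash
python3 -c "
from workcell import job_done
print(job_done())"
```

```text
the job is handed in; nothing more can be done
None
```

The bottle is standing upright over the batten, released, and the job was handed in at about 21 s of the 72 s allowed.

**Finding the batten:** I pressed with the closed fingertips at about 4.5 mm depth, starting at the board's -y end (y about -130 mm) and sliding towards +y. I felt about 1 N off the batten and 5–6.5 N on it. Its edges, felt from both directions, were at world y of about -52 and -11.5 mm. That puts its centre near world y = -32 mm on that lath, or board y of about -52 mm.

**Placing the bottle:** I gripped it by the cap. On the first grip the tips swung down onto the bottle's shoulder at about 6 N, so I opened, raised 6 mm and gripped again. I lowered it until the wrist no longer carried its weight, with the last millimetres stiffening to about 2 N per mm or a little more, as expected of the batten.

**Last checks:**
- **Lean:** the cap and shoulder centres agree within 0.2 mm, and the cap tilts about 0.2°.
- **Position:** the bottle's axis is within about 2 mm of the felt centre line. The wrist camera gave y = -34.3 mm just after release and -35.5 mm after backing off, against a target of -33.8 mm; that difference is within the calibration error.
- **Height:** the foot came out at about 41 mm, or 4 mm below the lath faces where about 3 mm was expected; this is also within the calibration error.
- **Bystanders:** the skull and water pot look undisturbed in the final pictures; I did not re-measure their positions.
- **Arm:** it is clear of everything, and no force reading passed about 6.5 N.

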